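Index the parts carousel and load the bored block into the fixture

TASK

Turn the parts carousel (its upright pins are there for that) until the block with the single large round hole in its top stands in the middle of the gap in the wire hoop, and lift it out there; its bay leaves only its two ends free to grip. Set it down flat on the dark steel plate and let go, then take it again across its narrow width, because the jaws cover its ends, and lower it, square and all the way down, centred between the two jaws of the fixture, without dropping it. Leave the other three blocks in their bays and the other things on the bench where they are.

Things in the scene. Friction and masses are not known exactly. Their poses are not given: they have to be found in the camera images.
- gate (a point): Middle of the gap (gate) in the fixed wire hoop, on the side towards the robot, 85 mm from the carousel's axis, at the height of the blocks' centres (50 mm). -x points outward from the axis, z up. The hoop (8 mm wire, 64 mm radius, 81 to 89 mm high) runs just above the inner ends of the blocks all round except within 48 degrees either side of the gate: blocks come out only here.
- spindle_top (a point): Top of the fixed steel spindle on the carousel's axis, 92 mm above the bench; three spokes from it carry the wire hoop.
- carousel_centre (a point): On the axis, at the upper face (28 mm high) of the revolving grey disc, 250 mm across. It turns about z both ways, more than a full turn, against light friction (about 1.5 N at a pin) and stays where left. Its x and y axes (both ways) point along four bays, 90 degrees apart; each holds a block with its 60 mm side radial, centre 85 mm from the axis.
- bay (a point): Floor centre of one of the four like bays, 28 mm high, 85 mm from the axis; x is radial. Two side walls, 36 mm apart, 38 mm high, 4 mm thick, 44 mm long, flank the block; both its ends are open to the fingers (lips only 3 mm high; the hub in the middle has 27 mm radius and is 18 mm high above the disc).
- pin (a point): Middle of the black knob of one of four like turning pins, which stand upright midway between the bays (45 degrees from the disc's x and y axes), 112 mm from the axis. Knob 16 mm across, from 110 to 136 mm above the bench, on a 10 mm rod. A knob gripped from above and carried along its circle turns the disc; the round knob turns in the grip.
- bored_block_centre (a point): The wanted block: bare aluminium, 60 x 32 x 44 mm (its x, y, z), with one large round hole (21 mm) down through the middle of its top; 0.23 kg. The point is its centre, 22 mm above its underside; x along its 60 mm side, z up. It begins in one of the carousel's bays, not at the gate.
- stepped_block_centre (a point): Another block of the same material, footprint and full height, one half of its top cut down by 16 mm; point 22 mm above its underside. Stays in its bay.
- twin_hole_block_centre (a point): Another block of the same size with two small holes (10 mm) in its top; point at its centre. Stays in its bay.
- slotted_block_centre (a point): Another block of the same outer size with a 22 mm wide slot cut across its top; point at its outer centre. Stays in its bay.
- plate_top (a point): Centre of the upper face of the flat dark steel set-down plate, 110 x 100 mm (x, y) and 6 mm thick, fixed on the bench.
- fixture_seat (a point): Centre of the bed (10 mm high) between the two fixed steel jaws, which stand 64 mm apart along y: the block's 60 mm length goes along y, 2 mm spare at each end. Jaws rise 38 mm above the bed (inner top edges bevelled over 6 mm), 42 mm wide, 14 mm thick; fingers do not fit between jaw and block. Open along x. Seated, the block's centre is 22 mm above this point.
- pencil: flat red pencil, 147 mm, loose bystander; origin at the centre of its underside.
- bolt_m12: hexagon bolt standing on its head, 63 mm tall, loose bystander; origin at the centre of its underside.
Mind the look-alikes: they are no part of the job. Leave any green look-alike of the part that bears twin_hole_block_centre alone.

How it is judged:
By the outcome, as a careful person would: the job done as asked, in the order asked, and still so for the second after the job is handed in, with the robot touching nothing.
It also fails if it takes over 72 s, if anything falls off the work surface, if the arm or the gripper's body presses on something with over 40 N, if the wrist force passes 120 N, or if a joint passes its speed limit or range.

ROBOT

A 6-joint arm with a two-finger parallel gripper is mounted at the origin on the work surface; the furniture and walls round the work are solid. World frame = base frame: x ahead of the robot, y to its left, z up, the work surface at z = 0. Lengths are in m, angles in rad, forces in N, time in s.
With the tool pointing down it reaches from about 0.35 to 0.775 m from the base axis. Payload 7.3 kg.
Tool frame: the origin (TCP) lies at the very end of the fingers, on their centre line; the grasp point (between the pads) lies 19 mm behind it; z points along the fingers, y is the line along which they close (so a half turn about z gives the same grasp; the last joint's range is limited). The gripper opens to 92 mm and grips with 3 to 60 N. Pads are 19 mm wide; open, the fingers measure 130 mm over their backs; the gripper's body (75 mm by 190 mm) begins 47 mm behind the grasp point.
Start: joints at [1.014, 0.342, 1.524, -0, 1.275, -0.146], TCP at [0.21, 0.481, 0.227] pointing down, gripper open.
Joint ranges: [-2.53, 2.53], [-0.77, 2.02], [0.04, 2.7], [-1, 4.14], [0.28, 2.66], [-3.11, 3.11]. Speed limits (rad/s): [2.57, 2.57, 3.14, 3.14, 3.14, 3.14].

INTERFACE

Orientations are given as [roll, pitch, yaw] about the fixed x, y, z axes, in that order (R = Rz(yaw) Ry(pitch) Rx(roll)).
In Python, from cell import robot gives the robot as it stands. The module is installed in compiled form; this text tells all that it offers.
- The arm moves only by the tool arm_command, never from a script. Its argument "moves" is a list of rows, each a list of 3 entries, a list of its own where there are three numbers: the shift along the tool's x, y, z in m, then the turn, a rotation vector about the tool's x, y, z in rad, then the finger opening in m, from 0 to 0.0918. In form: [[[dx, dy, dz], [ax, ay, az], claw], ...]. A call has exactly 5 rows; each row is the pose to reach, as a shift and turn from the pose commanded when the call began, along the tool's axes at that moment; what a row does not reach only later rows make up. A row lasts 1/10 s, in which the tool goes at most 50 mm and 8.59 degrees, less where a joint would pass 70% of its speed; a pose out of reach is approached as far as the arm can. A call with a gripper value outside its range is refused whole. The fingers move at their own pace and stop on an object; "squeeze" is the grip in N (left out, the last holds). Time passes only in rows, so rows that repeat a pose let the fingers close, or fill a call up. It gives the time, the measured TCP pose, the force, the opening and the grip force at its end, in the units of the state.
- robot.observe(): the state, without advancing time (a new reading comes with each control period).
- robot.read_camera(name): name is "side" or "top"; returns the picture (480x640x3 uint8, red, green, blue); there is no depth.
- robot.camera_model(name): a dict with "fx", "fy", "cx", "cy" (pixels), "k1" (the pictures are not rectified: a ray, as slopes to the right and down, at radius r is drawn at 1 + k1 r^2 times it, then the intrinsics apply), "R" (3x3) and "t" (3): a world point X has camera coordinates R X + t. Camera axes: x right, y down, z forward; pixel columns grow to the right and rows downward; lengths in m; the calibration is good to about 2 mm. A picture is of the moment at which its call begins. camera_model takes no time and is no camera call.
- robot.hand_in(): hands the job in; it is judged then, once.
The state is a dict: "time": time; "qpos": joint angles; "qvel": joint speeds; "joint_efforts": joint torques, N m; "tool_pos": TCP position; "tool_rot": TCP orientation; "contact_force": force on the tool from outside, world axes, zero at the start; "torque": the same for the moment, N m; "opening": finger opening in m; "grip_force": force on a finger pad.
Only numpy, scipy, OpenCV 4.12 (cv2) and the standard library are available. Lean on these libraries where they do the work, as an engineer would, in place of code of your own. Each camera call takes 0.05 s, during which the arm holds its last target. There are 200 camera calls.

## Working session

There is one attempt and no reset: what is moved stays moved. The work goes in short steps, Python scripts to look and compute and a tool call to move; the robot and the scene stay as the last step left them, time stands still between calls to the robot, and variables do not carry over. Pictures are saved under pics/ and viewed, at most 13 in all, crops included, and the job is handed in when it is done.

Besides the shell and the picture viewer there is one more tool, called after "Emit:" by a JSON object that holds its "op" and its "data". arm_command: Moves the arm, as the interface text tells. Its arguments: {"type":"object","properties":{"moves":{"type":"array"},"squeeze":{"type":"number"}},"required":["moves"]}

```bash
mkdir -p pics; cat > h.py <<'E'
import numpy as np, cv2
from cell import robot
def snap(name,fn,crop=None,s=1):
    im=robot.read_camera(name)[:,:,::-1]
    np.save('pics/last_%s.npy'%name,im)
    if crop: x0,y0,x1,y1=crop; im=im[y0:y1,x0:x1]
    im=cv2.resize(im,None,fx=s,fy=s,interpolation=cv2.INTER_CUBIC)
    cv2.imwrite('pics/'+fn,im)
def p2w(name,u,v,z):
    m=robot.camera_model(name);R=np.array(m['R']);t=np.array(m['t'])
    d=np.array([(u-m['cx'])/m['fx'],(v-m['cy'])/m['fy']]);x=d.copy()
    for _ in range(30): x=d/(1+m['k1']*(x@x))
    r=R.T@np.array([x[0],x[1],1]);c=-R.T@t
    return c+r*(z-c[2])/r[2]
def w2p(name,X):
    m=robot.camera_model(name);c=np.array(m['R'])@np.array(X)+np.array(m['t'])
    x=c[:2]/c[2];x=x*(1+m['k1']*(x@x))
    return np.array([m['fx']*x[0]+m['cx'],m['fy']*x[1]+m['cy']])
E
python3 - <<'E'
from h import *
snap('top','a_top.png');snap('side','a_side.png')
s=robot.observe()
for k in s: print(k,np.round(s[k],4))
for n in('top','side'):
    m=robot.camera_model(n);R=np.array(m['R']);print(n,m['fx'],m['k1'],-R.T@np.array(m['t']),R[2])
E
```

```text
time 0.1
qpos [ 1.014   0.3426  1.5249  0.      1.2754 -0.146 ]
qvel [ 0.0021 -0.0018 -0.0004  0.0002 -0.0013  0.0011]
joint_efforts [ 8.00000e-04 -4.32007e+01 -2.44695e+01  7.17000e-02  5.28000e-02
 -0.00000e+00]
tool_pos [0.2094 0.481  0.2261]
tool_rot [-3.1403e+00 -2.0000e-04  2.7308e+00]
contact_force [-0.0822 -0.2189  0.0942]
torque [ 0.0494 -0.0611  0.0252]
grip_force 0.0
opening 0.0916
top 461.308381075756 -0.04781093107557395 [ 0.3028874  -0.31277645  1.45026391] [ 0.1260557   0.00241324 -0.99202023]
side 437.23271713095966 0.009214213858556714 [ 0.00353715 -1.12074333  0.48764707] [ 0.46863555  0.79009223 -0.3951392 ]
```

View pics/a_top.png

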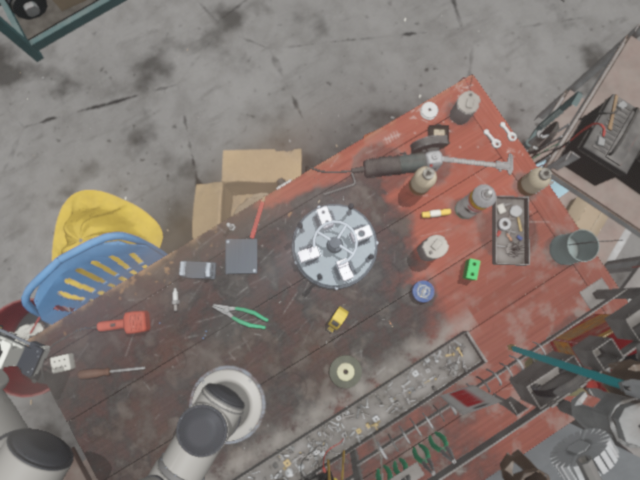

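View pics/a_side.png

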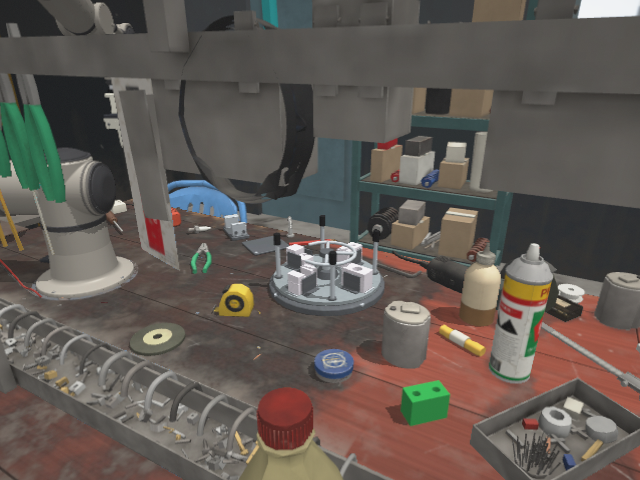

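The top view shows the carousel at about (336,246), the plate at (241,256), the fixture at (197,270) and the pencil at (257,218). The green look-alike is at (473,269). The side view shows the carousel at about (326,280). I'll enlarge both views to tell the blocks apart.

```bash
python3 - <<'E'
from h import *
im=np.load('pics/last_top.npy')
a=cv2.resize(im[195:300,170:390],None,fx=3.6,fy=3.6,interpolation=cv2.INTER_CUBIC)  # 792x378
b=np.load('pics/last_side.npy')[205:315,220:400]
cv2.imwrite('pics/c1.png',a)
cv2.imwrite('pics/c2.png',cv2.resize(b,None,fx=4.4,fy=4.4,interpolation=cv2.INTER_CUBIC))
for n,u,v,z in [('spindle',334,245,.092),('disc c',336,246,.028),('plate',241,256,.006),('fix',197,270,.04),('bolt',175,298,.0)]: print(n,np.round(p2w('top',u,v,z),4))
E
```

```text
spindle [ 0.4707 -0.3404  0.092 ]
disc c [ 0.4753 -0.3479  0.028 ]
plate [ 0.4539 -0.0481  0.006 ]
fix [0.4105 0.0817 0.04  ]
bolt [0.3269 0.1621 0.    ]
```

View pics/c1.png

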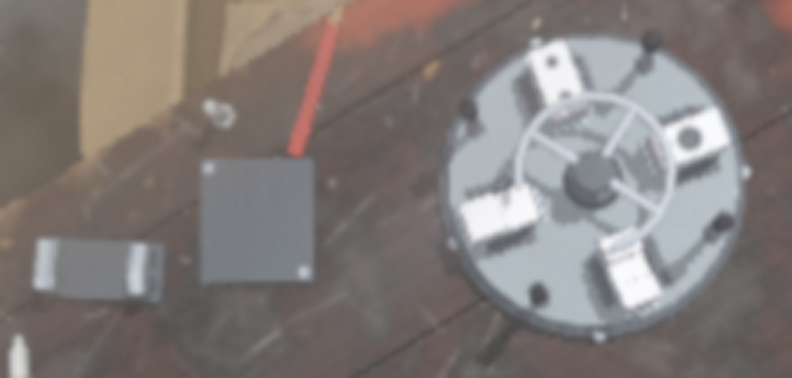

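View pics/c2.png

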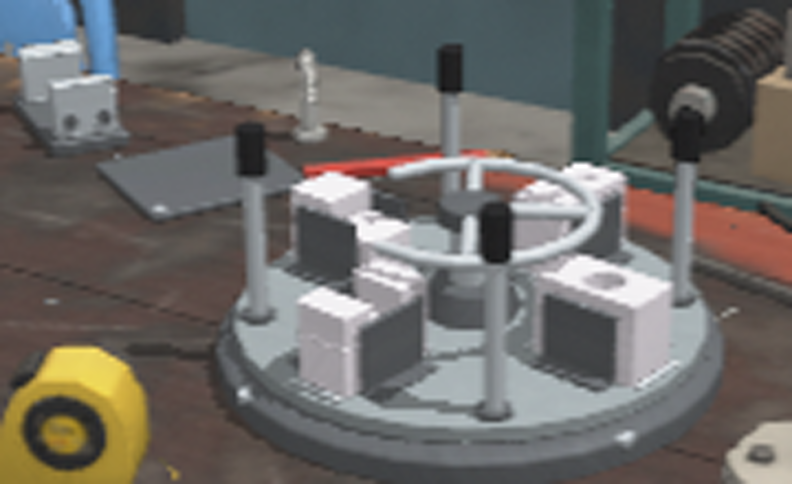

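In the top crop the blocks are: twin holes at (556,72), one large hole at (697,138), and the stepped and slotted blocks at (500,212) and (632,270). The wanted block is the one at (697,138), full-image pixel (363.6,233.3). It has a single large hole, and the side crop confirms this at (610,278). The hoop's gap faces lower-left. Next I'll fit the carousel geometry.

```bash
python3 - <<'E'
from h import *
from scipy.optimize import least_squares
T=[(351.1,206.7),(300,225),(370.6,256.7),(320,277)]
S=[(322.3,220.5),(276.8,239.1),(332.7,257.7),(376.1,236.1)]
for n,P,z in (('top',T,.130),('side',S,.123)):
    W=np.array([p2w(n,u,v,z) for u,v in P]);c=W.mean(0)
    a=np.degrees(np.arctan2(W[:,1]-c[1],W[:,0]-c[0]));r=np.hypot(*(W-c)[:,:2].T)
    print(n,np.round(c,4),np.round(a,1),'mod90',np.round(a%90,1),np.round(r,4))
print('hole',p2w('top',170+697/3.6,195+138/3.6,.072),p2w('side',220+610/4.4,205+278/4.4,.072))
print('spindle',p2w('top',170+594/3.6,195+172/3.6,.092),p2w('side',220+468/4.4,205+205/4.4,.092))
print('ringend side',p2w('side',309.3,244.5,.085),p2w('side',220+372/4.4,205+247/4.4,.085))
c=np.array([.4725,-.343,.089])
for n in('top','side'):
  im=np.load('pics/last_%s.npy'%n).astype(np.float32)
  th=np.radians(np.arange(0,360,1));rr=np.arange(.045,.085,.0005)
  M=np.array([[w2p(n,c+[r*np.cos(t),r*np.sin(t),0]) for t in th] for r in rr],np.float32)
  o=cv2.remap(im,M[...,0],M[...,1],cv2.INTER_CUBIC)
  np.save('pics/pol_%s.npy'%n,o)
A=[cv2.resize(np.load('pics/pol_%s.npy'%n),(720,240)) for n in('top','side')]
cv2.imwrite('pics/pol.png',np.clip(np.vstack(A),0,255).astype(np.uint8))
E
```

```text
top [ 0.4771 -0.3441  0.13  ] [ -25.9   63.8 -115.5  155.3] mod90 [64.1 63.8 64.5 65.3] [0.1112 0.113  0.1106 0.1125]
side [ 0.4781 -0.343   0.123 ] [  64.5  154.4 -115.3  -26.9] mod90 [64.5 64.4 64.7 63.1] [0.1131 0.1119 0.1106 0.1114]
hole [ 0.5063864  -0.43123581  0.072     ] [ 0.50998934 -0.42385194  0.072     ]
spindle [ 0.47728702 -0.34359504  0.092     ] [ 0.47264152 -0.34983715  0.092     ]
ringend side [ 0.46788167 -0.27937824  0.085     ] [ 0.41309668 -0.35612977  0.085     ]Traceback (most recent call last):
  File "<stdin>", line 16, in <module>
  File "h.py", line 16, in w2p
    m=robot.camera_model(name);c=np.array(m['R'])@np.array(X)+np.array(m['t'])
ValueError: time passes only in moves, steps and waits
```

```bash
sed -i 's/robot.camera_model(name)/cm(name)/' h.py; cat >> h.py <<'E'
_c={}
def cm(n):
    if n not in _c: _c[n]=robot.camera_model(n)
    return _c[n]
E
python3 - <<'E'
from h import *
c=np.array([.4775,-.3436,.088])
A=[]
for n in('top','side'):
  im=np.load('pics/last_%s.npy'%n).astype(np.float32)
  th=np.radians(np.arange(60,240,.5));rr=np.arange(.045,.085,.0005)
  M=np.array([[w2p(n,c+[r*np.cos(t),r*np.sin(t),0]) for t in th] for r in rr],np.float32)
  A.append(cv2.resize(cv2.remap(im,M[...,0],M[...,1],cv2.INTER_CUBIC),(720,240)))
cv2.imwrite('pics/pol.png',np.clip(np.vstack(A),0,255).astype(np.uint8))
# plate corners (crop px) & fixture
f=lambda u,v,z:np.round(p2w('top',170+u/3.6,195+v/3.6,z)[:2],4)
print('plate',[f(*p,.006) for p in((202,160),(313,158),(313,281),(201,282))])
print('jaws in top edges',[f(*p,.048) for p in((36,239),(150,243),(35,290),(150,296))])
print('fixture box',[f(*p,.048) for p in((57,240),(57,291),(128,243),(126,294))])
E
```

```text
plate [array([ 0.5078, -0.0009]), array([ 0.5071, -0.0989]), array([ 0.3989, -0.0982]), array([ 4.004e-01, -1.000e-04])]
jaws in top edges [array([0.4376, 0.1324]), array([0.4318, 0.0344]), array([0.3941, 0.1327]), array([0.3867, 0.0342])]
fixture box [array([0.4363, 0.1143]), array([0.3928, 0.1138]), array([0.4322, 0.0533]), array([0.3889, 0.0547])]
```

View pics/pol.png

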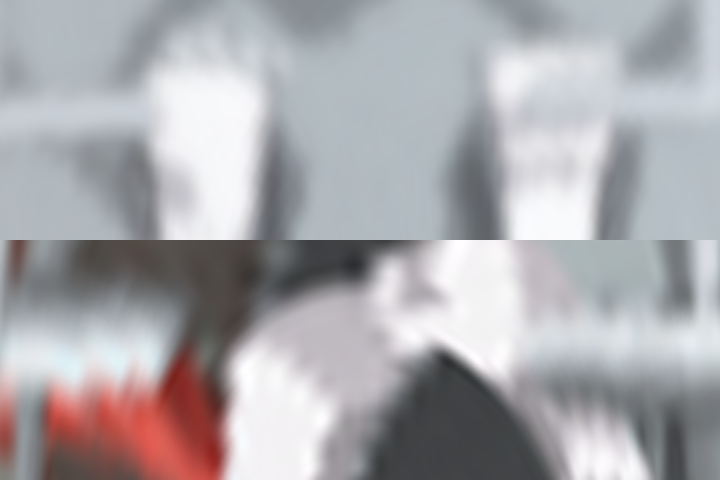

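The carousel axis is at (0.4775, -0.3436) and the pins sit at 64.3° mod 90. The wanted block is at -70.7° and the gate at about 145°, so I'll turn the disc by -144°. To do that I grip the knob now at 154.3° and carry it to about 10°. I'll write a planning helper first.

```bash
cat >> h.py <<'E'
from scipy.spatial.transform import Rotation as Ro
def plan(W,start=None):
    """W: world waypoints (x,y,z,yawdeg,claw,nrows); prints calls of 5 rows in tool axes"""
    s=robot.observe();p=np.array(s['tool_pos']);yaw=np.degrees(s['tool_rot'][2])
    if start: p=np.array(start[:3]);yaw=start[3]
    L=[]
    for x,y,z,yw,c,n in W:
        for i in range(1,n+1): L.append((p+(np.array([x,y,z])-p)*i/n, yaw+(yw-yaw)*i/n, c))
        p=np.array([x,y,z]);yaw=yw
    p,yaw=(np.array(s['tool_pos']),np.degrees(s['tool_rot'][2])) if not start else (np.array(start[:3]),start[3])
    while len(L)%5: L.append(L[-1])
    for k in range(0,len(L),5):
        R=(Ro.from_euler('z',yaw,degrees=True)*Ro.from_euler('x',np.pi)).as_matrix()
        print('['+','.join('[[%s],[0,0,%.3f],%.3f]'%(','.join('%.4f'%v for v in R.T@(q-p)),-np.radians(a-yaw),c) for q,a,c in L[k:k+5])+']')
        p,yaw,_=L[k+4]
C=np.array([.4775,-.3436])
def pol(a,r): return C+r*np.array([np.cos(np.radians(a)),np.sin(np.radians(a))])
E
python3 - <<'E'
from h import *
k=pol(154.3,.112);print(k)
plan([(.45,.1,.22,100,.05,10),(k[0],k[1],.19,55,.05,10)])
E
```

```text
[ 0.37657937 -0.29503018]
[[[-0.0373,-0.0253,0.0006],[0,0,0.099],0.050],[[-0.0745,-0.0507,0.0012],[0,0,0.197],0.050],[[-0.1118,-0.0760,0.0018],[0,0,0.296],0.050],[[-0.1491,-0.1013,0.0024],[0,0,0.394],0.050],[[-0.1864,-0.1266,0.0031],[0,0,0.493],0.050]]
[[[-0.0448,-0.0047,0.0006],[0,0,0.099],0.050],[[-0.0896,-0.0094,0.0012],[0,0,0.197],0.050],[[-0.1345,-0.0140,0.0018],[0,0,0.296],0.050],[[-0.1793,-0.0187,0.0024],[0,0,0.394],0.050],[[-0.2241,-0.0234,0.0031],[0,0,0.493],0.050]]
[[[-0.0376,-0.0141,0.0030],[0,0,0.079],0.050],[[-0.0753,-0.0282,0.0060],[0,0,0.157],0.050],[[-0.1129,-0.0423,0.0090],[0,0,0.236],0.050],[[-0.1505,-0.0564,0.0120],[0,0,0.314],0.050],[[-0.1881,-0.0705,0.0150],[0,0,0.393],0.050]]
[[[-0.0402,0.0014,0.0030],[0,0,0.079],0.050],[[-0.0803,0.0028,0.0060],[0,0,0.157],0.050],[[-0.1205,0.0041,0.0090],[0,0,0.236],0.050],[[-0.1606,0.0055,0.0120],[0,0,0.314],0.050],[[-0.2008,0.0069,0.0150],[0,0,0.393],0.050]]
```

Emit:
{"op": "arm_command", "data": {"moves": [[[-0.037,-0.025,0],[0,0,0.1],0.05],[[-0.075,-0.051,0],[0,0,0.2],0.05],[[-0.112,-0.076,0],[0,0,0.3],0.05],[[-0.149,-0.101,0],[0,0,0.395],0.05],[[-0.186,-0.127,0],[0,0,0.493],0.05]], "squeeze": 25}}

```text
time: 0.6
tool_pos: [0.3299, 0.289, 0.2265]
tool_rot: [-3.141, -0.0, 2.234]
contact_force: [0.9, 0.1, -0.6]
opening: 0.0564
grip_force: 0.0
```

Emit:
{"op": "arm_command", "data": {"moves": [[[-0.045,-0.005,0],[0,0,0.1],0.05],[[-0.09,-0.009,0],[0,0,0.2],0.05],[[-0.135,-0.014,0],[0,0,0.3],0.05],[[-0.179,-0.019,0],[0,0,0.395],0.05],[[-0.224,-0.023,0],[0,0,0.493],0.05]]}}

```text
time: 1.1
tool_pos: [0.4504, 0.0987, 0.2266]
tool_rot: [-3.141, -0.0, 1.741]
contact_force: [0.7, 0.4, 0.2]
opening: 0.05
grip_force: 0.0
```

Emit:
{"op": "arm_command", "data": {"moves": [[[-0.038,-0.014,0.005],[0,0,0.079],0.05],[[-0.075,-0.028,0.01],[0,0,0.157],0.05],[[-0.113,-0.042,0.015],[0,0,0.236],0.05],[[-0.15,-0.056,0.02],[0,0,0.314],0.05],[[-0.188,-0.07,0.02],[0,0,0.393],0.05]]}}

```text
time: 1.6
tool_pos: [0.4125, -0.0981, 0.2059]
tool_rot: [-3.14, -0.0, 1.349]
contact_force: [0.3, 0.5, 0.5]
opening: 0.0498
grip_force: 0.0
```

Emit:
{"op": "arm_command", "data": {"moves": [[[-0.04,0.001,0.003],[0,0,0.079],0.05],[[-0.08,0.003,0.006],[0,0,0.157],0.05],[[-0.12,0.004,0.009],[0,0,0.236],0.05],[[-0.161,0.005,0.012],[0,0,0.314],0.05],[[-0.201,0.007,0.015],[0,0,0.393],0.05]]}}

```text
time: 2.1
tool_pos: [0.3759, -0.2961, 0.1914]
tool_rot: [-3.141, -0.0, 0.955]
contact_force: [1.9, 0.1, 0.3]
opening: 0.0498
grip_force: 0.0
```

```bash
python3 - <<'E'
from h import *
snap('side','d.png',(220,130,400,270),4)
s=robot.observe();print(s['tool_pos'],s['tool_rot'])
k=pol(154.3,.112)
plan([(k[0],k[1],.109,55,.05,5),(k[0],k[1],.109,55,.01,5)])
E
```

```text
[ 0.37532773 -0.30148519  0.19092155] [3.14009145e+00 2.89173242e-03 9.48900790e-01]
[[[0.0012,-0.0005,0.0164],[0,0,-0.002],0.050],[[0.0024,-0.0011,0.0328],[0,0,-0.004],0.050],[[0.0036,-0.0016,0.0492],[0,0,-0.007],0.050],[[0.0048,-0.0022,0.0655],[0,0,-0.009],0.050],[[0.0060,-0.0027,0.0819],[0,0,-0.011],0.050]]
[[[0.0000,0.0000,0.0000],[0,0,-0.000],0.010],[[0.0000,0.0000,0.0000],[0,0,-0.000],0.010],[[0.0000,0.0000,0.0000],[0,0,-0.000],0.010],[[0.0000,0.0000,0.0000],[0,0,-0.000],0.010],[[0.0000,0.0000,0.0000],[0,0,-0.000],0.010]]
```

View pics/d.png

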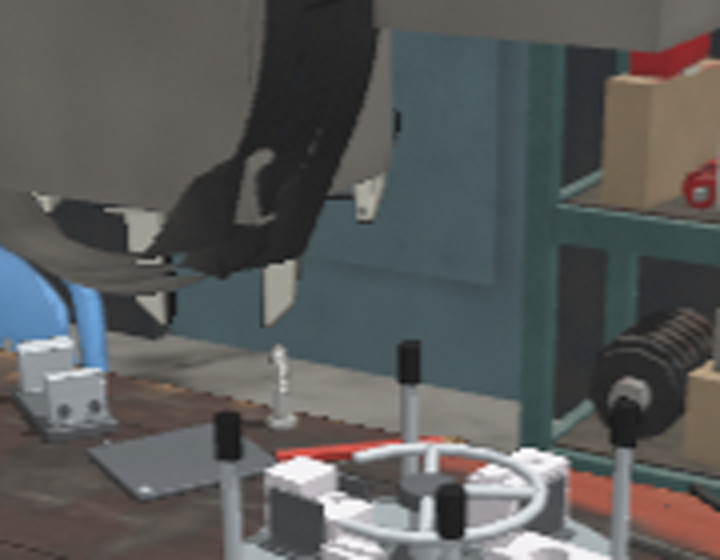

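The picture shows the open fingers, tips near (275,212) full-frame, directly above the knob at (277,239). Next I descend and grip.

Emit:
{"op": "arm_command", "data": {"moves": [[[0,0,0.01],[0,0,0],0.05],[[0,0,0.03],[0,0,0],0.05],[[0,0,0.055],[0,0,0],0.05],[[0,0,0.075],[0,0,0],0.05],[[0,0,0.082],[0,0,0],0.05]]}}

```text
time: 2.65
tool_pos: [0.3758, -0.2921, 0.1074]
tool_rot: [-3.137, -0.001, 0.961]
contact_force: [0.1, 0.8, 0.7]
opening: 0.0501
grip_force: 0.0
```

Emit:
{"op": "arm_command", "data": {"moves": [[[0,0,0],[0,0,0],0.01],[[0,0,0],[0,0,0],0.01],[[0,0,0],[0,0,0],0.01],[[0,0,0],[0,0,0],0.01],[[0,0,0],[0,0,0],0.01]]}}

```text
time: 3.15
tool_pos: [0.3779, -0.2955, 0.1104]
tool_rot: [3.137, 0.0, 0.959]
contact_force: [-1.0, -0.1, -1.6]
opening: 0.0155
grip_force: 25.1
```

```bash
python3 - <<'E'
from h import *
s=robot.observe();p=s['tool_pos'];print(p,s['tool_rot'],s['contact_force'],s['opening'],s['grip_force'])
v=np.array(p[:2])-C;a0=np.degrees(np.arctan2(v[1],v[0]));print(a0,np.hypot(*v))
r=.112;N=25
# start from true knob circle
W=[(*pol(154.3-144.3*i/N,r),.109,55,.01,1) for i in range(1,N+1)]
plan(W,start=(*pol(154.3,r),.109,55))
E
```

```text
[ 0.37793094 -0.29552944  0.11044703] [3.13745663e+00 2.37048218e-04 9.58521379e-01] [-0.96688028 -0.09559854 -1.55072213] 0.015461157941103322 25.052257776260376
154.22939636001962 0.1105657116896929
[[[0.0112,-0.0013,-0.0000],[0,0,-0.000],0.010],[[0.0225,-0.0014,-0.0000],[0,0,-0.000],0.010],[[0.0337,-0.0004,-0.0000],[0,0,-0.000],0.010],[[0.0448,0.0018,0.0000],[0,0,-0.000],0.010],[[0.0556,0.0050,0.0000],[0,0,-0.000],0.010]]
[[[0.0104,0.0043,0.0000],[0,0,-0.000],0.010],[[0.0204,0.0096,0.0000],[0,0,-0.000],0.010],[[0.0297,0.0159,0.0000],[0,0,-0.000],0.010],[[0.0384,0.0232,0.0000],[0,0,-0.000],0.010],[[0.0463,0.0312,0.0000],[0,0,-0.000],0.010]]
[[[0.0071,0.0088,0.0000],[0,0,-0.000],0.010],[[0.0132,0.0183,0.0000],[0,0,-0.000],0.010],[[0.0183,0.0283,0.0000],[0,0,-0.000],0.010],[[0.0224,0.0388,0.0000],[0,0,-0.000],0.010],[[0.0255,0.0497,0.0000],[0,0,-0.000],0.010]]
[[[0.0019,0.0111,0.0000],[0,0,-0.000],0.010],[[0.0027,0.0224,0.0000],[0,0,-0.000],0.010],[[0.0024,0.0336,0.0000],[0,0,-0.000],0.010],[[0.0009,0.0448,0.0000],[0,0,-0.000],0.010],[[-0.0017,0.0558,0.0000],[0,0,-0.000],0.010]]
[[[-0.0037,0.0107,0.0000],[0,0,-0.000],0.010],[[-0.0084,0.0209,0.0000],[0,0,-0.000],0.010],[[-0.0141,0.0306,0.0000],[0,0,-0.000],0.010],[[-0.0208,0.0397,0.0000],[0,0,-0.000],0.010],[[-0.0284,0.0481,0.0000],[0,0,-0.000],0.010]]
```

Emit:
{"op": "arm_command", "data": {"moves": [[[0.011,-0.001,0],[0,0,0],0.01],[[0.0225,-0.0015,0],[0,0,0],0.01],[[0.0335,-0.0005,0],[0,0,0],0.01],[[0.045,0.002,0],[0,0,0],0.01],[[0.0555,0.005,0],[0,0,0],0.01]]}}

```text
time: 3.65
tool_pos: [0.4129, -0.2519, 0.1103]
tool_rot: [3.141, 0.001, 0.958]
contact_force: [-3.7, -3.7, 5.2]
opening: 0.0158
grip_force: 25.0
```

Emit:
{"op": "arm_command", "data": {"moves": [[[0.0105,0.0045,0],[0,0,0],0.01],[[0.0205,0.0095,0],[0,0,0],0.01],[[0.0295,0.016,0],[0,0,0],0.01],[[0.0385,0.023,0],[0,0,0],0.01],[[0.0465,0.031,0],[0,0,0],0.01]]}}

```text
time: 4.15
tool_pos: [0.4634, -0.2276, 0.1102]
tool_rot: [-3.134, -0.003, 0.958]
contact_force: [-6.9, 14.9, 16.5]
opening: 0.0156
grip_force: 25.0
```

```bash
python3 - <<'E'
from h import *
for i in range(3):
    robot.read_camera('top');s=robot.observe();p=s['tool_pos'];v=np.array(p[:2])-C
    print(np.round(p,4),np.degrees(np.arctan2(v[1],v[0])),np.hypot(*v),np.round(s['contact_force'],1),np.round(s['torque'],2),s['opening'])
E
```

```text
[ 0.4654 -0.2273  0.1102] 95.92736179625267 0.11694241299978678 [-1.1 15.3 13.5] [ 2.35  0.61 -0.23] 0.015298037863803503
[ 0.4651 -0.2273  0.1101] 96.09874162387307 0.1169237050050012 [-2.4 14.8 13. ] [ 2.29  0.58 -0.19] 0.015395797810247601
[ 0.4648 -0.2274  0.1102] 96.25411873262856 0.11691641270967669 [-3.2 14.8 13.1] [ 2.31  0.59 -0.12] 0.015324875916636612
```

```bash
python3 - <<'E'
from h import *
a=np.zeros((560,790,3),np.uint8)
t=robot.read_camera('top')[190:310,280:400,::-1];s=robot.read_camera('side')[150:310,240:400,::-1]
a[:390,:390]=cv2.resize(t,(390,390),interpolation=cv2.INTER_CUBIC);a[:,395:]=cv2.resize(s,None,fx=3.5,fy=3.5,interpolation=cv2.INTER_CUBIC)[:560,:395]
cv2.imwrite('pics/e.png',a)
E
```

```text
(no output)
```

View pics/e.png

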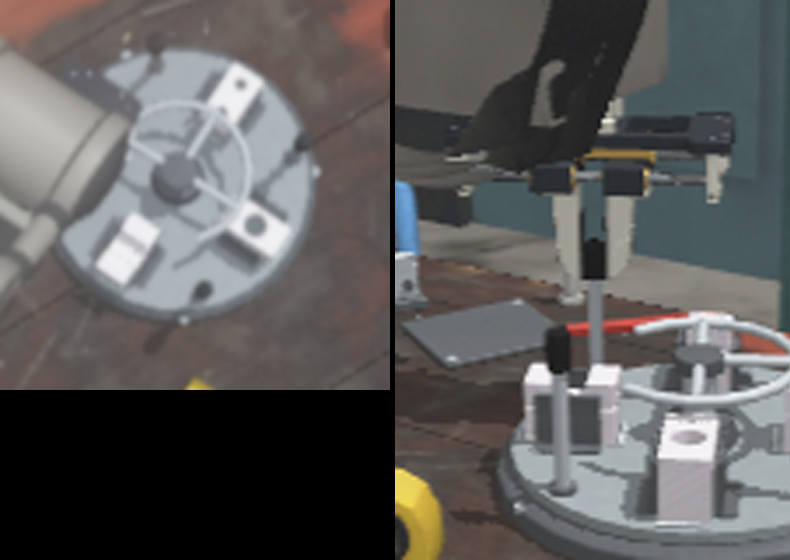

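The disc has turned as planned, with the bored block now at the lower right of the hoop, and the grip looks sound. There is still a static 15 N outward, so I'll open briefly to see whether it comes from the grip.

Emit:
{"op": "arm_command", "data": {"moves": [[[0,0,0],[0,0,0],0.04],[[0,0,0],[0,0,0],0.04],[[0,0,0],[0,0,0],0.04],[[0,0,0],[0,0,0],0.04],[[0,0,0],[0,0,0],0.04]]}}

```text
time: 4.9
tool_pos: [0.4648, -0.2319, 0.1096]
tool_rot: [-3.142, -0.0, 0.958]
contact_force: [-1.0, 0.1, -0.2]
opening: 0.0394
grip_force: 0.0
```

```bash
python3 - <<'E'
from h import *
s=robot.observe();p=s['tool_pos'];v=np.array(p[:2])-C
print(np.round(p,4),np.degrees(np.arctan2(v[1],v[0])),np.hypot(*v),np.round(s['contact_force'],1),np.round(s['torque'],2),s['opening'])
T=robot.read_camera('top');np.save('pics/last_top.npy',T[:,:,::-1])
k=lambda x,y:p2w('top',280+x/3.25,190+y/3.25,.132)
K=np.array([k(157,43),k(301,143),k(203,291)])
for q in K: print(np.round(q,4))
# circle through 3 pins: opposite pins 157,43 & 203,291
c=(K[0]+K[2])/2;print('centre',c,np.linalg.norm(K[0]-K[2])/2, [np.degrees(np.arctan2(*(q-c)[1::-1])) for q in K])
E
```

```text
[ 0.4648 -0.2319  0.1096] 96.48417943735829 0.11239953859872137 [-1.   0.1 -0.2] [-0.09  0.14 -0.02] 0.03944088088898574
[ 0.5888 -0.3265  0.132 ]
[ 0.4949 -0.452   0.132 ]
[ 0.3659 -0.361   0.132 ]
centre [ 0.4773527 -0.3437378  0.132    ] 0.11277784175160709 [np.float64(8.808608638290957), np.float64(-80.78598299169076), np.float64(-171.191391361709)]
```

The knob had slid 7 mm along the pads. I'll regrip with the closing axis along the tangent and turn the yaw with the disc, so the pads push the knob positively.

```bash
python3 - <<'E'
from h import *
k=pol(98.8,.112);y0=54.9
W=[(.4648,-.2319,.1096,55,.05,1),(*k,.1096,98.8,.05,6),(*k,.1096,98.8,.01,3)]
N=20
W+=[(*pol(98.8-88.8*i/N,.112),.1096,98.8-88.8*i/N,.01,1) for i in range(1,N+1)]
plan(W,start=(.4648,-.2319,.1096,54.9))
E
```

```text
[[[0.0000,0.0000,0.0000],[0,0,-0.002],0.050],[[-0.0006,-0.0005,-0.0000],[0,0,-0.129],0.050],[[-0.0011,-0.0010,-0.0000],[0,0,-0.257],0.050],[[-0.0017,-0.0015,-0.0000],[0,0,-0.384],0.050],[[-0.0023,-0.0020,-0.0000],[0,0,-0.511],0.050]]
[[[-0.0002,-0.0007,-0.0000],[0,0,-0.127],0.050],[[-0.0005,-0.0014,-0.0000],[0,0,-0.255],0.050],[[-0.0005,-0.0014,-0.0000],[0,0,-0.255],0.010],[[-0.0005,-0.0014,-0.0000],[0,0,-0.255],0.010],[[-0.0005,-0.0014,-0.0000],[0,0,-0.255],0.010]]
[[[-0.0003,0.0087,0.0000],[0,0,0.077],0.010],[[-0.0013,0.0173,0.0000],[0,0,0.155],0.010],[[-0.0030,0.0258,0.0000],[0,0,0.232],0.010],[[-0.0053,0.0342,0.0000],[0,0,0.310],0.010],[[-0.0083,0.0423,0.0000],[0,0,0.387],0.010]]
[[[-0.0003,0.0087,0.0000],[0,0,0.077],0.010],[[-0.0013,0.0173,0.0000],[0,0,0.155],0.010],[[-0.0030,0.0258,0.0000],[0,0,0.232],0.010],[[-0.0053,0.0342,0.0000],[0,0,0.310],0.010],[[-0.0083,0.0423,0.0000],[0,0,0.387],0.010]]
[[[-0.0003,0.0087,0.0000],[0,0,0.077],0.010],[[-0.0013,0.0173,0.0000],[0,0,0.155],0.010],[[-0.0030,0.0258,0.0000],[0,0,0.232],0.010],[[-0.0053,0.0342,0.0000],[0,0,0.310],0.010],[[-0.0083,0.0423,0.0000],[0,0,0.387],0.010]]
[[[-0.0003,0.0087,0.0000],[0,0,0.077],0.010],[[-0.0013,0.0173,0.0000],[0,0,0.155],0.010],[[-0.0030,0.0258,0.0000],[0,0,0.232],0.010],[[-0.0053,0.0342,0.0000],[0,0,0.310],0.010],[[-0.0083,0.0423,0.0000],[0,0,0.387],0.010]]
```

Emit:
{"op": "arm_command", "data": {"moves": [[[0,0,0],[0,0,0],0.05],[[-0.001,-0.0005,0],[0,0,-0.128],0.05],[[-0.001,-0.001,0],[0,0,-0.256],0.05],[[-0.002,-0.0015,0],[0,0,-0.384],0.05],[[-0.0025,-0.002,0],[0,0,-0.511],0.05]]}}

```text
time: 5.45
tool_pos: [0.4617, -0.2328, 0.1097]
tool_rot: [3.142, -0.0, 1.475]
contact_force: [-0.2, 0.5, 0.5]
opening: 0.0499
grip_force: 0.0
```

Emit:
{"op": "arm_command", "data": {"moves": [[[0,-0.001,0],[0,0,-0.127],0.05],[[-0.0005,-0.0015,0],[0,0,-0.255],0.05],[[-0.0005,-0.0015,0],[0,0,-0.255],0.01],[[-0.0005,-0.0015,0],[0,0,-0.255],0.01],[[-0.0005,-0.0015,0],[0,0,-0.255],0.01]]}}

```text
time: 5.95
tool_pos: [0.4602, -0.233, 0.1097]
tool_rot: [3.141, -0.0, 1.722]
contact_force: [-0.4, 0.9, 0.4]
opening: 0.0306
grip_force: 0.0
```

Emit:
{"op": "arm_command", "data": {"moves": [[[0,0.0085,0],[0,0,0.077],0.01],[[-0.0015,0.0175,0],[0,0,0.155],0.01],[[-0.003,0.026,0],[0,0,0.232],0.01],[[-0.0055,0.034,0],[0,0,0.31],0.01],[[-0.0085,0.0425,0],[0,0,0.387],0.01]]}}

```text
time: 6.45
tool_pos: [0.5031, -0.2335, 0.1094]
tool_rot: [-3.139, -0.002, 1.333]
contact_force: [-2.5, 4.0, 1.6]
opening: 0.0151
grip_force: 25.0
```

Emit:
{"op": "arm_command", "data": {"moves": [[[0,0.0085,0],[0,0,0.077],0.01],[[-0.0015,0.0175,0],[0,0,0.155],0.01],[[-0.003,0.026,0],[0,0,0.232],0.01],[[-0.0055,0.034,0],[0,0,0.31],0.01],[[-0.0085,0.0425,0],[0,0,0.387],0.01]]}}

```text
time: 6.95
tool_pos: [0.5432, -0.2508, 0.1094]
tool_rot: [-3.139, -0.003, 0.946]
contact_force: [1.0, 6.7, 1.9]
opening: 0.0151
grip_force: 25.0
```

Emit:
{"op": "arm_command", "data": {"moves": [[[0,0.0085,0],[0,0,0.077],0.01],[[-0.0015,0.0175,0],[0,0,0.155],0.01],[[-0.003,0.026,0],[0,0,0.232],0.01],[[-0.0055,0.034,0],[0,0,0.31],0.01],[[-0.0085,0.0425,0],[0,0,0.387],0.01]]}}

```text
time: 7.45
tool_pos: [0.5737, -0.2824, 0.1095]
tool_rot: [-3.139, -0.003, 0.559]
contact_force: [2.9, 6.6, 1.0]
opening: 0.0154
grip_force: 25.0
```

Emit:
{"op": "arm_command", "data": {"moves": [[[0,0.0085,0],[0,0,0.077],0.01],[[-0.0015,0.0175,0],[0,0,0.155],0.01],[[-0.003,0.026,0],[0,0,0.232],0.01],[[-0.0055,0.034,0],[0,0,0.31],0.01],[[-0.0085,0.0425,0],[0,0,0.387],0.01]]}}

```text
time: 7.95
tool_pos: [0.5895, -0.3233, 0.1095]
tool_rot: [-3.139, -0.002, 0.172]
contact_force: [3.8, 6.2, 1.4]
opening: 0.0153
grip_force: 25.0
```

```bash
python3 - <<'E'
from h import *
im=robot.read_camera('top');robot.read_camera('top')
s=robot.observe();p=s['tool_pos'];v=np.array(p[:2])-C
print(np.round(p,4),np.degrees(np.arctan2(v[1],v[0])),np.hypot(*v),np.round(s['contact_force'],1),s['opening'])
E
```

```text
[ 0.5897 -0.3251  0.1095] 9.340160565629649 0.11374966130130522 [ 6.3  1.3 -1.3] 0.01558884728598439
```

The knob is at about 9.5°, so the bored block should stand at about 144.5°. I'll release, rise, move above the gate and look.

```bash
python3 - <<'E'
from h import *
g=pol(144.5,.085);print(g)
plan([(.588,-.325,.1095,9.9,.07,3),(.588,-.325,.15,9.9,.07,2),(.50,-.31,.19,32,.07,4),(*g,.16,54.5,.07,6)],start=(.588,-.325,.1095,9.9))
E
```

```text
[ 0.40830018 -0.29424025]
[[[0.0000,0.0000,0.0000],[0,0,-0.000],0.070],[[0.0000,0.0000,0.0000],[0,0,-0.000],0.070],[[0.0000,0.0000,0.0000],[0,0,-0.000],0.070],[[0.0000,0.0000,-0.0203],[0,0,-0.000],0.070],[[0.0000,0.0000,-0.0405],[0,0,-0.000],0.070]]
[[[-0.0210,-0.0075,-0.0100],[0,0,-0.096],0.070],[[-0.0421,-0.0150,-0.0200],[0,0,-0.193],0.070],[[-0.0631,-0.0224,-0.0300],[0,0,-0.289],0.070],[[-0.0841,-0.0299,-0.0400],[0,0,-0.386],0.070],[[-0.0987,-0.0351,-0.0350],[0,0,-0.451],0.070]]
[[[-0.0109,-0.0111,0.0050],[0,0,-0.065],0.070],[[-0.0217,-0.0221,0.0100],[0,0,-0.131],0.070],[[-0.0326,-0.0332,0.0150],[0,0,-0.196],0.070],[[-0.0435,-0.0442,0.0200],[0,0,-0.262],0.070],[[-0.0543,-0.0553,0.0250],[0,0,-0.327],0.070]]
```

Emit:
{"op": "arm_command", "data": {"moves": [[[0,0,0],[0,0,0],0.07],[[0,0,0],[0,0,0],0.07],[[0,0,0],[0,0,0],0.07],[[0,0,-0.02],[0,0,0],0.07],[[0,0,-0.04],[0,0,0],0.07]]}}

```text
time: 8.55
tool_pos: [0.5874, -0.3248, 0.1495]
tool_rot: [-3.14, 0.002, 0.176]
contact_force: [-0.5, 0.1, 0.4]
opening: 0.0505
grip_force: 0.0
```

Emit:
{"op": "arm_command", "data": {"moves": [[[-0.021,-0.0075,-0.01],[0,0,-0.096],0.07],[[-0.042,-0.015,-0.02],[0,0,-0.193],0.07],[[-0.063,-0.0225,-0.03],[0,0,-0.289],0.07],[[-0.084,-0.03,-0.04],[0,0,-0.386],0.07],[[-0.0985,-0.035,-0.035],[0,0,-0.451],0.07]]}}

```text
time: 9.05
tool_pos: [0.4843, -0.3084, 0.187]
tool_rot: [3.138, -0.001, 0.631]
contact_force: [1.3, -0.0, -0.3]
opening: 0.0701
grip_force: 0.0
```

Emit:
{"op": "arm_command", "data": {"moves": [[[-0.011,-0.011,0.005],[0,0,-0.065],0.07],[[-0.022,-0.022,0.01],[0,0,-0.131],0.07],[[-0.0325,-0.033,0.015],[0,0,-0.196],0.07],[[-0.0435,-0.044,0.02],[0,0,-0.262],0.07],[[-0.0545,-0.055,0.025],[0,0,-0.327],0.07]]}}

```text
time: 9.55
tool_pos: [0.4077, -0.2953, 0.1597]
tool_rot: [3.141, 0.0, 0.957]
contact_force: [-0.3, -0.8, 0.7]
opening: 0.0701
grip_force: 0.0
```

```bash
python3 - <<'E'
from h import *
robot.read_camera('top');t=robot.read_camera('top');s=robot.read_camera('side')
np.save('pics/last_side.npy',s[:,:,::-1]);np.save('pics/last_top.npy',t[:,:,::-1])
a=np.zeros((560,790,3),np.uint8)
a[:390,:390]=cv2.resize(t[190:310,280:400,::-1],(390,390),interpolation=cv2.INTER_CUBIC);a[:,395:]=cv2.resize(s[180:320,260:358,::-1],None,fx=4,fy=4,interpolation=cv2.INTER_CUBIC)[:560,:395]
cv2.imwrite('pics/f.png',a)
o=robot.observe();print(o['tool_pos'],o['tool_rot'],o['opening'],o['contact_force'])
E
```

```text
Traceback (most recent call last):
ValueError: could not broadcast input array from shape (560,392,3) into shape (560,395,3)
```

```bash
python3 - <<'E'
from h import *
t=np.load('pics/last_top.npy');s=np.load('pics/last_side.npy')
a=np.zeros((560,790,3),np.uint8)
a[:390,:390]=cv2.resize(t[190:310,280:400],(390,390),interpolation=cv2.INTER_CUBIC);a[:,395:787]=cv2.resize(s[180:320,260:358],None,fx=4,fy=4,interpolation=cv2.INTER_CUBIC)
cv2.imwrite('pics/f.png',a)
o=robot.observe();print(o['tool_pos'],o['tool_rot'],o['opening'],o['contact_force'])
for a in (144.5,): print([w2p('side',[*pol(a,.085),z]) for z in(.072,.16)])
E
```

```text
[ 0.40799716 -0.29536286  0.15987606] [-3.14131345e+00 -1.20495293e-04  9.52473908e-01] 0.07013894371044355 [-0.14295843 -0.42508827  0.63224834]
[array([289.92738303, 256.98335592]), array([288.73208997, 220.92523416])]
```

View pics/f.png

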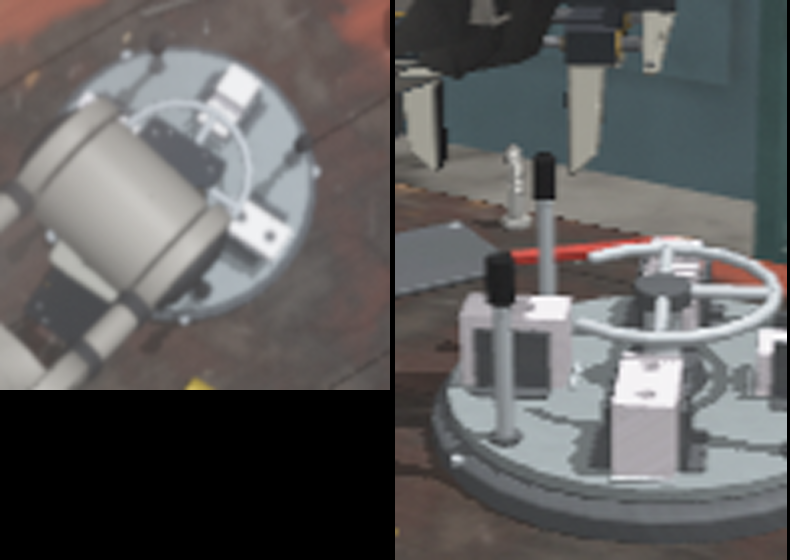

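The top inset shows the gripper body lying along the radial line. In the side inset the bored block stands under the fingers, its hole near (517,308) in the crop, or (290,257) full-frame against a predicted (289.9,257.0). The hoop ends are visible at (590,258) and (577,325).

```bash
python3 - <<'E'
from h import *
for u,v in((590,258),(577,325)):
    q=p2w('side',260+(u-395)/4,180+v/4,.085)[:2]-C;print(np.degrees(np.arctan2(q[1],q[0])),np.hypot(*q))
q=p2w('side',260+(517-395)/4,180+308/4,.072)[:2]-C;print('hole',np.degrees(np.arctan2(q[1],q[0])),np.hypot(*q))
g=pol(144.2,.085)
o=robot.observe()
plan([(*g,.12,54.2,.07,2),(*g,.075,54.2,.07,3),(*g,.04,54.2,.07,3),(*g,.04,54.2,.05,2)],start=(.4083,-.2950,.1597,54.7))
E
```

```text
99.39956993271927 0.06577753222344407
-167.35042703874493 0.06446118574700013
hole 144.49024136948336 0.08367159047564836
[[[0.0005,-0.0002,0.0199],[0,0,0.004],0.070],[[0.0011,-0.0004,0.0397],[0,0,0.009],0.070],[[0.0011,-0.0004,0.0547],[0,0,0.009],0.070],[[0.0011,-0.0004,0.0697],[0,0,0.009],0.070],[[0.0011,-0.0004,0.0847],[0,0,0.009],0.070]]
[[[-0.0000,-0.0000,0.0117],[0,0,-0.000],0.070],[[-0.0000,-0.0000,0.0233],[0,0,-0.000],0.070],[[-0.0000,-0.0000,0.0350],[0,0,-0.000],0.070],[[-0.0000,-0.0000,0.0350],[0,0,-0.000],0.050],[[-0.0000,-0.0000,0.0350],[0,0,-0.000],0.050]]
```

The hoop ends put the gate at 146° ± 1.5, with the block at 144.4°, which is well inside the gap. I'll descend.

Emit:
{"op": "arm_command", "data": {"moves": [[[0.0005,0,0.02],[0,0,0.004],0.07],[[0.001,-0.0005,0.04],[0,0,0.008],0.07],[[0.001,-0.0005,0.055],[0,0,0.008],0.07],[[0.001,-0.0005,0.07],[0,0,0.008],0.07],[[0.001,-0.0005,0.085],[0,0,0.008],0.07]]}}

```text
time: 10.2
tool_pos: [0.4098, -0.2948, 0.0744]
tool_rot: [3.14, 0.0, 0.945]
contact_force: [0.5, -0.3, 0.6]
opening: 0.07
grip_force: 0.0
```

Emit:
{"op": "arm_command", "data": {"moves": [[[0,0,0.008],[0,0,0],0.07],[[0,0,0.017],[0,0,0],0.07],[[0,0,0.026],[0,0,0],0.07],[[0,0,0.035],[0,0,0],0.07],[[0,0,0.035],[0,0,0],0.07]]}}

```text
time: 10.7
tool_pos: [0.4082, -0.2939, 0.0386]
tool_rot: [-3.14, -0.0, 0.947]
contact_force: [-0.1, 0.1, -0.4]
opening: 0.07
grip_force: 0.0
```

Emit:
{"op": "arm_command", "data": {"moves": [[[0,0,0],[0,0,0],0.05],[[0,0,0],[0,0,0],0.05],[[0,0,0],[0,0,0],0.05],[[0,0,0],[0,0,0],0.05],[[0,0,0],[0,0,0],0.05]], "squeeze": 35}}

```text
time: 11.2
tool_pos: [0.4089, -0.2945, 0.04]
tool_rot: [3.141, 0.0, 0.947]
contact_force: [-0.1, -0.1, 1.8]
opening: 0.0597
grip_force: 35.0
```

```bash
python3 - <<'E'
from h import *
plan([(.4088,-.2943,.10,54.2,.05,3),(.4088,-.2943,.17,54.2,.05,2),(.43,-.20,.17,30,.05,4),(.4535,-.0495,.10,-3.8,.05,6),(.4535,-.0495,.032,-3.8,.05,5),(.4535,-.0495,.0185,-3.8,.05,5)],start=(.4088,-.2943,.0397,54.2))
E
```

```text
[[[0.0000,0.0000,-0.0201],[0,0,-0.000],0.050],[[0.0000,0.0000,-0.0402],[0,0,-0.000],0.050],[[0.0000,0.0000,-0.0603],[0,0,-0.000],0.050],[[0.0000,0.0000,-0.0953],[0,0,-0.000],0.050],[[0.0000,0.0000,-0.1303],[0,0,-0.000],0.050]]
[[[0.0222,-0.0095,-0.0000],[0,0,0.106],0.050],[[0.0444,-0.0190,-0.0000],[0,0,0.211],0.050],[[0.0667,-0.0285,-0.0000],[0,0,0.317],0.050],[[0.0889,-0.0380,-0.0000],[0,0,0.422],0.050],[[0.1115,-0.0495,0.0117],[0,0,0.521],0.050]]
[[[0.0139,-0.0212,0.0117],[0,0,0.098],0.050],[[0.0278,-0.0425,0.0233],[0,0,0.197],0.050],[[0.0417,-0.0637,0.0350],[0,0,0.295],0.050],[[0.0557,-0.0849,0.0467],[0,0,0.393],0.050],[[0.0696,-0.1062,0.0583],[0,0,0.492],0.050]]
[[[0.0000,0.0000,0.0136],[0,0,0.000],0.050],[[0.0000,0.0000,0.0272],[0,0,0.000],0.050],[[0.0000,0.0000,0.0408],[0,0,0.000],0.050],[[0.0000,0.0000,0.0544],[0,0,0.000],0.050],[[0.0000,0.0000,0.0680],[0,0,0.000],0.050]]
[[[0.0000,-0.0000,0.0027],[0,0,-0.000],0.050],[[0.0000,-0.0000,0.0054],[0,0,-0.000],0.050],[[0.0000,-0.0000,0.0081],[0,0,-0.000],0.050],[[0.0000,-0.0000,0.0108],[0,0,-0.000],0.050],[[0.0000,-0.0000,0.0135],[0,0,-0.000],0.050]]
```

Emit:
{"op": "arm_command", "data": {"moves": [[[0,0,-0.02],[0,0,0],0.05],[[0,0,-0.04],[0,0,0],0.05],[[0,0,-0.06],[0,0,0],0.05],[[0,0,-0.095],[0,0,0],0.05],[[0,0,-0.13],[0,0,0],0.05]]}}

```text
time: 11.7
tool_pos: [0.4081, -0.2938, 0.1703]
tool_rot: [-3.14, -0.0, 0.947]
contact_force: [0.7, -0.2, -1.2]
opening: 0.0599
grip_force: 35.0
```

Emit:
{"op": "arm_command", "data": {"moves": [[[0.022,-0.0095,0],[0,0,0.106],0.05],[[0.0445,-0.019,0],[0,0,0.211],0.05],[[0.0665,-0.0285,0],[0,0,0.317],0.05],[[0.089,-0.038,0],[0,0,0.422],0.05],[[0.1115,-0.0495,0.0115],[0,0,0.521],0.05]]}}

```text
time: 12.2
tool_pos: [0.4344, -0.1744, 0.1591]
tool_rot: [3.14, -0.002, 0.421]
contact_force: [0.2, 0.3, -1.7]
opening: 0.0599
grip_force: 35.0
```

Emit:
{"op": "arm_command", "data": {"moves": [[[0.014,-0.021,0.0115],[0,0,0.098],0.05],[[0.028,-0.0425,0.0235],[0,0,0.197],0.05],[[0.0415,-0.0635,0.035],[0,0,0.295],0.05],[[0.0555,-0.085,0.0465],[0,0,0.393],0.05],[[0.0695,-0.106,0.058],[0,0,0.492],0.05]]}}

```text
time: 12.7
tool_pos: [0.4529, -0.0485, 0.0997]
tool_rot: [-3.141, 0.0, -0.07]
contact_force: [-0.1, 0.3, -1.7]
opening: 0.06
grip_force: 35.0
```

Emit:
{"op": "arm_command", "data": {"moves": [[[0,0,0.01],[0,0,0],0.05],[[0,0,0.025],[0,0,0],0.05],[[0,0,0.045],[0,0,0],0.05],[[0,0,0.06],[0,0,0],0.05],[[0,0,0.068],[0,0,0],0.05]]}}

```text
time: 13.2
tool_pos: [0.4524, -0.0499, 0.031]
tool_rot: [-3.141, 0.002, -0.065]
contact_force: [0.0, -0.6, -2.3]
opening: 0.0597
grip_force: 35.0
```

Emit:
{"op": "arm_command", "data": {"moves": [[[0,0,0.003],[0,0,0],0.05],[[0,0,0.006],[0,0,0],0.05],[[0,0,0.009],[0,0,0],0.05],[[0,0,0.0115],[0,0,0],0.05],[[0,0,0.013],[0,0,0],0.05]]}}

```text
time: 13.7
tool_pos: [0.4533, -0.0497, 0.0193]
tool_rot: [3.142, -0.001, -0.066]
contact_force: [0.7, -0.2, -1.9]
opening: 0.0598
grip_force: 35.0
```

```bash
python3 - <<'E'
from h import *
im=robot.read_camera('top');np.save('pics/last_top.npy',im[:,:,::-1])
o=robot.observe();print(o['tool_pos'],o['tool_rot'],o['opening'],o['contact_force'])
E
```

```text
[ 0.45318559 -0.0496488   0.01912314] [-3.14154331e+00 -1.56711467e-04 -6.60914220e-02] 0.059899462967021914 [ 0.53515044 -0.16303535 -2.54515419]
```

Contact should be within about 1 mm. I'll lower in small steps until I feel it, then release.

Emit:
{"op": "arm_command", "data": {"moves": [[[0,0,0.0005],[0,0,0],0.05],[[0,0,0.001],[0,0,0],0.05],[[0,0,0.0015],[0,0,0],0.05],[[0,0,0.002],[0,0,0],0.05],[[0,0,0.002],[0,0,0],0.05]]}}

```text
time: 14.25
tool_pos: [0.4533, -0.0497, 0.018]
tool_rot: [3.141, -0.001, -0.066]
contact_force: [-2.4, 1.1, 7.6]
opening: 0.0599
grip_force: 35.0
```

The block is in contact. I'll release, rise and turn 90°, and meanwhile enlarge the fixture from the first pictures.

Emit:
{"op": "arm_command", "data": {"moves": [[[0,0,0],[0,0,0],0.078],[[0,0,0],[0,0,0],0.078],[[0,0,0],[0,0,0],0.078],[[0,0,0],[0,0,0],0.078],[[0,0,-0.02],[0,0,0],0.078]]}}

```text
time: 14.75
tool_pos: [0.4516, -0.0493, 0.0357]
tool_rot: [-3.141, 0.005, -0.066]
contact_force: [0.6, -0.2, 0.4]
opening: 0.0783
grip_force: 0.0
```

Emit:
{"op": "arm_command", "data": {"moves": [[[0,0,-0.035],[0,0,0],0.078],[[0,0,-0.065],[0,0,-0.14],0.078],[[0,0,-0.075],[0,0,-0.28],0.078],[[0,0,-0.075],[0,0,-0.42],0.06],[[0,0,-0.075],[0,0,-0.56],0.06]]}}

```text
time: 15.25
tool_pos: [0.4534, -0.0497, 0.1127]
tool_rot: [3.141, -0.001, 0.5]
contact_force: [0.1, 0.2, 0.0]
opening: 0.0668
grip_force: 0.0
```

Emit:
{"op": "arm_command", "data": {"moves": [[[0,0,0],[0,0,-0.14],0.06],[[0,0,0],[0,0,-0.28],0.06],[[0,0,0],[0,0,-0.42],0.06],[[0,0,0],[0,0,-0.56],0.06],[[0,0,0],[0,0,-0.7],0.06]]}}

```text
time: 15.75
tool_pos: [0.4531, -0.0497, 0.1121]
tool_rot: [-3.141, -0.0, 1.2]
contact_force: [-0.1, -0.2, -0.7]
opening: 0.0596
grip_force: 0.0
```

```bash
python3 - <<'E'
from h import *
o=robot.observe();print(o['tool_pos'],o['tool_rot'],o['opening'],o['contact_force'])
t=cv2.imread('pics/a_top.png')[255:285,170:222];s=cv2.imread('pics/a_side.png')[208:244,215:258]
a=np.zeros((600,700,3),np.uint8)
t=cv2.resize(t,None,fx=10,fy=10,interpolation=cv2.INTER_CUBIC);s=cv2.resize(s,None,fx=8,fy=8,interpolation=cv2.INTER_CUBIC)
a[:300,:520]=t;a[305:593,:344]=s
cv2.imwrite('pics/g.png',a)
E
```

```text
[ 0.45310025 -0.04966134  0.11211344] [-3.14141966e+00 -5.68538036e-05  1.19956596e+00] 0.0596477510868937 [-0.08330492 -0.24922998 -0.65709771]
```

View pics/g.png

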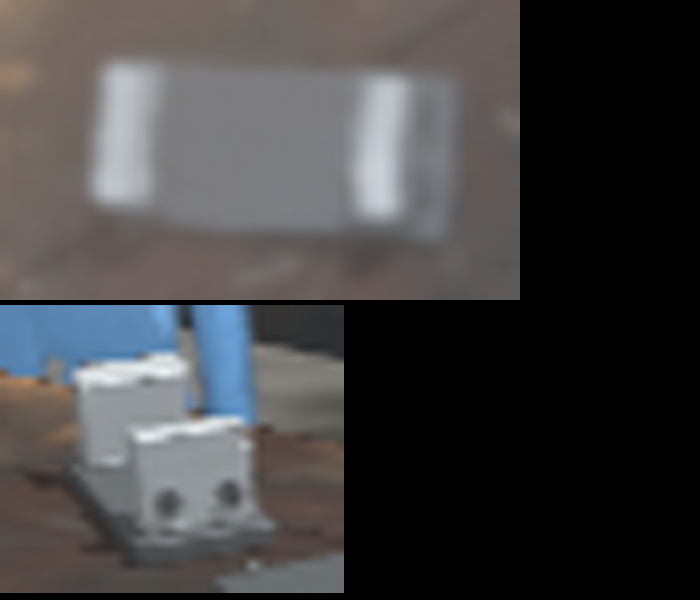

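The top crop shows the jaws' white tops, with the left outer edge at (103,62)-(92,205) and the right outer edge at (410,78)-(404,218). The side crop shows the near jaw's outer top edge at (130,437)-(248,424).

```bash
python3 - <<'E'
from h import *
from scipy.optimize import minimize
t=lambda u,v,z=.048:p2w('top',170+(u-4.5)/10,255+(v-4.5)/10,z)[:2]
L=np.array([t(103,62),t(92,207)]);Rr=np.array([t(410,78),t(404,219)])
print('top L',L,'R',Rr,'mid',(L.mean(0)+Rr.mean(0))/2,'dist',np.linalg.norm(L.mean(0)-Rr.mean(0)))
d=L.mean(0)-Rr.mean(0);print('yaw',np.degrees(np.arctan2(-d[0],d[1])),[np.degrees(np.arctan2(e[0][1]-e[1][1],e[0][0]-e[1][0])) for e in(L,Rr)])
s=lambda u,v,z=.048:p2w('side',215+(u-3.5)/8,208+(v-305-3.5)/8,z)[:2]
N=np.array([s(130,437),s(248,424)]);F=np.array([s(76,369),s(185,354)])
print('side near',N,'far',F,'mid',(N.mean(0)+F.mean(0))/2,'dist',np.linalg.norm(N.mean(0)-F.mean(0)),[np.degrees(np.arctan2(e[1][1]-e[0][1],e[1][0]-e[0][0])) for e in(N,F)])
# brightness template fit (8 mm flat + 6 mm bevel, white) in both cameras
def fit(n,roi,p0):
    u0,v0,u1,v1=roi;S=8
    im=cv2.imread('pics/a_%s.png'%n)[v0:v1,u0:u1].astype(float).mean(2)
    def cost(p):
        c,sn=np.cos(p[2]),np.sin(p[2]);m=np.zeros(((v1-v0)*S,(u1-u0)*S),np.uint8)
        for q in(1,-1):
            P=[]
            for x,y,z in((-.021,.046,.048),(.021,.046,.048),(.021,.032,.042),(-.021,.032,.042)):
                y*=q;P.append((w2p(n,[p[0]+c*x-sn*y,p[1]+sn*x+c*y,z])-[u0,v0]+.5)*S*16)
            cv2.fillPoly(m,[np.int32(np.round(P))],255,shift=4)
        m=cv2.GaussianBlur(cv2.resize(m.astype(float),(u1-u0,v1-v0),interpolation=cv2.INTER_AREA),(0,0),.8).ravel()
        return -np.corrcoef(m,im.ravel())[0,1]
    r=minimize(cost,p0,method='Nelder-Mead',options=dict(initial_simplex=np.array(p0)+np.vstack([np.zeros(3),np.diag([.006,.006,.06])]),xatol=1e-5,fatol=1e-6))
    print('fit',n,r.x,np.degrees(r.x[2]),r.fun)
fit('top',(174,256,218,283),[.411,.083,-.066])
E
```

```text
top L [[0.43955847 0.1328571 ]
 [0.39511263 0.13568271]] R [[0.43231906 0.03786399]
 [0.38919972 0.03950364]] mid [0.41404747 0.08647686] dist 0.09581204184261405
yaw -3.935650413583217 [np.float64(-3.6376315022191057), np.float64(-2.1776726188003215)]
side near [[0.38892066 0.05092817]
 [0.43117801 0.04193717]] far [[0.39749361 0.13474026]
 [0.44003816 0.13024673]] mid [0.41440761 0.08946308] dist 0.08650112194584753 [np.float64(-12.011578291471917), np.float64(-6.029198696115482)]
fit top [ 0.41468183  0.08723126 -0.07741402] -4.435496718809866 -0.8777500973160896
```

Emit:
{"op": "arm_command", "data": {"moves": [[[0,0,0.02],[0,0,-0.14],0.06],[[0,0,0.03],[0,0,-0.28],0.06],[[0,0,0.04],[0,0,-0.305],0.06],[[0,0,0.05],[0,0,-0.305],0.06],[[0,0,0.06],[0,0,-0.305],0.06]]}}

```text
time: 16.25
tool_pos: [0.4533, -0.0497, 0.0516]
tool_rot: [3.141, -0.0, 1.496]
contact_force: [0.0, -0.7, 0.0]
opening: 0.0599
grip_force: 0.0
```

Emit:
{"op": "arm_command", "data": {"moves": [[[0,0,0.01],[0,0,0],0.06],[[0,0,0.02],[0,0,0],0.06],[[0,0,0.027],[0,0,0],0.06],[[0,0,0.033],[0,0,0],0.06],[[0,0,0.033],[0,0,0],0.06]]}}

```text
time: 16.75
tool_pos: [0.4527, -0.0495, 0.0185]
tool_rot: [-3.14, -0.0, 1.499]
contact_force: [-0.3, -0.4, -0.6]
opening: 0.0601
grip_force: 0.0
```

Emit:
{"op": "arm_command", "data": {"moves": [[[0,0,0],[0,0,0],0.025],[[0,0,0],[0,0,0],0.025],[[0,0,0],[0,0,0],0.025],[[0,0,0],[0,0,0],0.025],[[0,0,0],[0,0,0],0.025]], "squeeze": 35}}

```text
time: 17.25
tool_pos: [0.4538, -0.0498, 0.0196]
tool_rot: [3.14, 0.0, 1.499]
contact_force: [1.3, 0.2, 1.8]
opening: 0.0314
grip_force: 35.0
```

```bash
python3 - <<'E'
from h import *
y=85.9
plan([(.4533,-.0497,.09,y,.025,3),(.42,.06,.105,y,.025,4),(.4143,.0873,.075,y,.025,3)],start=(.4533,-.0497,.019,y))
E
```

```text
[[[0.0000,0.0000,-0.0237],[0,0,-0.000],0.025],[[0.0000,0.0000,-0.0473],[0,0,-0.000],0.025],[[0.0000,0.0000,-0.0710],[0,0,-0.000],0.025],[[0.0268,-0.0103,-0.0747],[0,0,-0.000],0.025],[[0.0535,-0.0205,-0.0785],[0,0,-0.000],0.025]]
[[[0.0268,-0.0103,-0.0037],[0,0,-0.000],0.025],[[0.0535,-0.0205,-0.0075],[0,0,-0.000],0.025],[[0.0625,-0.0231,0.0025],[0,0,-0.000],0.025],[[0.0714,-0.0256,0.0125],[0,0,-0.000],0.025],[[0.0803,-0.0282,0.0225],[0,0,-0.000],0.025]]
```

Emit:
{"op": "arm_command", "data": {"moves": [[[0,0,-0.024],[0,0,0],0.025],[[0,0,-0.047],[0,0,0],0.025],[[0,0,-0.071],[0,0,0],0.025],[[0.027,-0.0105,-0.075],[0,0,0],0.025],[[0.0535,-0.0205,-0.0785],[0,0,0],0.025]]}}

```text
time: 17.75
tool_pos: [0.4364, 0.0054, 0.0983]
tool_rot: [3.141, -0.0, 1.497]
contact_force: [0.4, 0.4, -2.5]
opening: 0.032
grip_force: 35.0
```

Emit:
{"op": "arm_command", "data": {"moves": [[[0.027,-0.0105,-0.004],[0,0,0],0.025],[[0.0535,-0.0205,-0.0075],[0,0,0],0.025],[[0.0625,-0.023,0.0025],[0,0,0],0.025],[[0.0715,-0.0255,0.0125],[0,0,0],0.025],[[0.0805,-0.028,0.0225],[0,0,0],0.025]]}}

```text
time: 18.25
tool_pos: [0.4142, 0.0875, 0.074]
tool_rot: [-3.141, 0.0, 1.498]
contact_force: [0.4, -0.5, -2.4]
opening: 0.032
grip_force: 35.0
```

```bash
python3 - <<'E'
from h import *
robot.read_camera('side');robot.read_camera('side')
s=robot.read_camera('side')[:,:,::-1];np.save('pics/last_side.npy',s);t=robot.read_camera('top')[:,:,::-1]
o=robot.observe();print(o['tool_pos'],o['tool_rot'],o['opening'],o['contact_force'])
a=np.zeros((600,800,3),np.uint8)
a[:,:460]=cv2.resize(s[190:250,213:259],None,fx=10,fy=10,interpolation=cv2.INTER_CUBIC)
a[:300,465:795]=cv2.resize(t[250:290,175:219],(330,300),interpolation=cv2.INTER_CUBIC)
cv2.imwrite('pics/k.png',a)
E
```

```text
[0.41432222 0.08712066 0.07456677] [-3.14016795e+00  2.49628951e-04  1.49871766e+00] 0.03174097743835693 [-0.21979518  0.32356776 -2.48352932]
```

View pics/k.png

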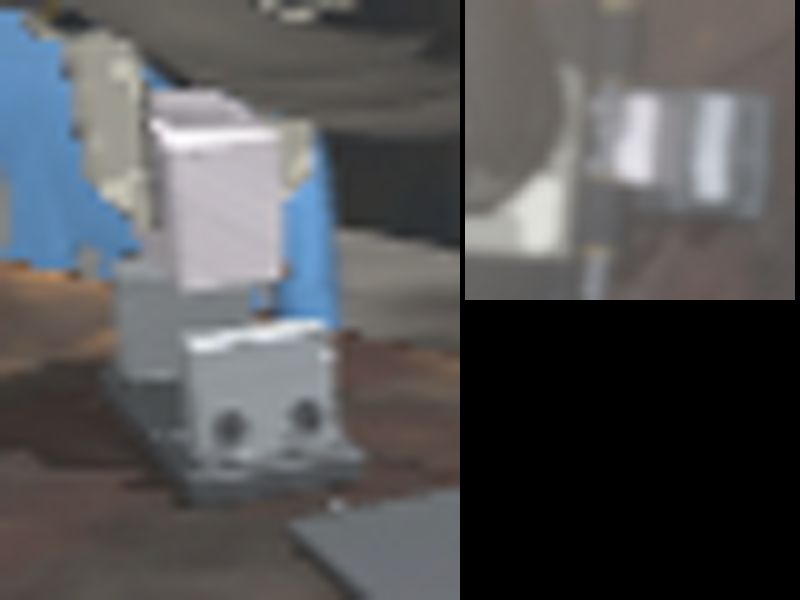

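The side crop shows the block above the fixture, with its near-end bottom edge at (182,290)-(282,278) and the near jaw's outer top edge at (188,353)-(333,332). The top inset shows the block end at x≈657 and the right jaw at 692–733. The known block position calibrates the camera.

```bash
python3 - <<'E'
from h import *
s=lambda u,v,z:np.round(p2w('side',213+(u-4.5)/10,190+(v-4.5)/10,z)[:2],4)
t=lambda u,v,z:np.round(p2w('top',175+(u-465-3.3)/7.5,250+(v-3.3)/7.5,z)[:2],4)
zb=.0745-.0127
c=np.array([.4143,.0871]);R=Ro.from_euler('z',1.4987-np.pi/2).as_matrix()[:2,:2]
print('block near end corners true',c+R@[-.016,-.03],c+R@[.016,-.03])
print('side block bottom',s(182,290,zb),s(282,278,zb),' top',s(158,152,zb+.044),s(277,133,zb+.044))
print('side jaw outer top',s(188,353,.048),s(333,332,.048),'jaw foot',s(203,462,.010),s(340,440,.010))
print('top block end',t(657,95,zb+.044),t(653,187,zb+.044),'jaw outer',t(734,95,.048),t(728,203,.048),'jaw inner',t(698,92,.042),t(690,200,.042))
E
```

```text
block near end corners true [0.39618055 0.05833048] [0.42809742 0.05602539]
side block bottom [0.393  0.0593] [0.422  0.0544]  top [0.3883 0.0556] [0.4244 0.0554]
side jaw outer top [0.388  0.0437] [0.4309 0.0389] jaw foot [0.3925 0.0524] [0.4341 0.0485]
top block end [0.4281 0.0542] [0.3921 0.0555] jaw outer [0.4327 0.0382] [0.3887 0.0405] jaw inner [0.4349 0.0546] [0.3906 0.0577]
```

The near-end offset reads about 15.3 mm against 16 mm when centred. I'll shift +0.7 mm in y and +1 mm in x, then lower while watching the force.

Emit:
{"op": "arm_command", "data": {"moves": [[[0.0007,0.001,0.003],[0,0,0],0.025],[[0.0007,0.001,0.008],[0,0,0],0.025],[[0.0007,0.001,0.013],[0,0,0],0.025],[[0.0007,0.001,0.017],[0,0,0],0.025],[[0.0007,0.001,0.02],[0,0,0],0.025]]}}

```text
time: 18.95
tool_pos: [0.4153, 0.088, 0.0548]
tool_rot: [-3.141, -0.0, 1.499]
contact_force: [-0.3, 0.2, -1.3]
opening: 0.032
grip_force: 35.0
```

Emit:
{"op": "arm_command", "data": {"moves": [[[0,0,0.002],[0,0,0],0.025],[[0,0,0.004],[0,0,0],0.025],[[0,0,0.006],[0,0,0],0.025],[[0,0,0.008],[0,0,0],0.025],[[0,0,0.008],[0,0,0],0.025]]}}

```text
time: 19.45
tool_pos: [0.4153, 0.0881, 0.047]
tool_rot: [-3.141, -0.0, 1.499]
contact_force: [-0.1, 0.8, -2.6]
opening: 0.0321
grip_force: 35.0
```

The block is below the bevels with no contact. A gentle feel towards each side will find the centre.

Emit:
{"op": "arm_command", "data": {"moves": [[[0.001,0,0],[0,0,0],0.025],[[0.002,0,0],[0,0,0],0.025],[[0.003,0,0],[0,0,0],0.025],[[0.003,0,0],[0,0,0],0.025],[[0.003,0,0],[0,0,0],0.025]]}}

```text
time: 19.95
tool_pos: [0.4157, 0.0904, 0.0474]
tool_rot: [3.141, 0.001, 1.5]
contact_force: [0.4, -5.0, -1.3]
opening: 0.0317
grip_force: 35.0
```

Emit:
{"op": "arm_command", "data": {"moves": [[[-0.002,0,0],[0,0,0],0.025],[[-0.004,0,0],[0,0,0],0.025],[[-0.006,0,0],[0,0,0],0.025],[[-0.006,0,0],[0,0,0],0.025],[[-0.006,0,0],[0,0,0],0.025]]}}

```text
time: 20.45
tool_pos: [0.4154, 0.0862, 0.0474]
tool_rot: [3.141, -0.002, 1.498]
contact_force: [0.2, 8.3, -0.7]
opening: 0.0317
grip_force: 35.0
```

Contacts at y=0.0904 and 0.0862 give a centre of 0.0883, and the 4.2 mm play matches the 4 mm given. I'll centre and lower.

Emit:
{"op": "arm_command", "data": {"moves": [[[0.0033,0,0],[0,0,0],0.025],[[0.0033,0,0.005],[0,0,0],0.025],[[0.0033,0,0.01],[0,0,0],0.025],[[0.0033,0,0.015],[0,0,0],0.025],[[0.0033,0,0.019],[0,0,0],0.025]]}}

```text
time: 20.95
tool_pos: [0.4152, 0.0883, 0.0275]
tool_rot: [-3.141, 0.0, 1.499]
contact_force: [-0.3, 0.8, -1.9]
opening: 0.0312
grip_force: 35.0
```

Emit:
{"op": "arm_command", "data": {"moves": [[[0,0,0.001],[0,0,0],0.025],[[0,0,0.0025],[0,0,0],0.025],[[0,0,0.004],[0,0,0],0.025],[[0,0,0.005],[0,0,0],0.025],[[0,0,0.005],[0,0,0],0.025]]}}

```text
time: 21.45
tool_pos: [0.4156, 0.0884, 0.0236]
tool_rot: [3.141, -0.0, 1.499]
contact_force: [-1.0, 0.2, 2.9]
opening: 0.0316
grip_force: 35.0
```

Emit:
{"op": "arm_command", "data": {"moves": [[[0,0,0.0005],[0,0,0],0.025],[[0,0,0.001],[0,0,0],0.025],[[0,0,0.0015],[0,0,0],0.025],[[0,0,0.0015],[0,0,0],0.025],[[0,0,0.0015],[0,0,0],0.025]]}}

```text
time: 21.95
tool_pos: [0.4156, 0.0884, 0.0235]
tool_rot: [3.14, -0.0, 1.499]
contact_force: [-6.3, -0.6, 25.6]
opening: 0.0319
grip_force: 35.0
```

The block is seated: z stopped at the height expected on the bed. I'll relieve the press, open and withdraw.

Emit:
{"op": "arm_command", "data": {"moves": [[[0,0,-0.0012],[0,0,0],0.025],[[0,0,-0.0015],[0,0,0],0.06],[[0,0,-0.0015],[0,0,0],0.06],[[0,0,-0.0015],[0,0,0],0.06],[[0,0,-0.0015],[0,0,0],0.06]]}}

```text
time: 22.45
tool_pos: [0.4155, 0.0884, 0.0231]
tool_rot: [-3.141, -0.0, 1.499]
contact_force: [0.1, -0.9, 0.6]
opening: 0.058
grip_force: 0.0
```

Emit:
{"op": "arm_command", "data": {"moves": [[[0,0,-0.015],[0,0,0],0.06],[[0,0,-0.04],[0,0,0],0.06],[[0,0,-0.075],[0,0,0],0.06],[[0,0,-0.11],[0,0,0],0.06],[[0,0,-0.15],[0,0,0],0.06]]}}

```text
time: 22.95
tool_pos: [0.4148, 0.0884, 0.1741]
tool_rot: [-3.14, 0.0, 1.499]
contact_force: [1.7, -0.1, -0.2]
opening: 0.0597
grip_force: 0.0
```

Emit:
{"op": "arm_command", "data": {"moves": [[[-0.02,0.01,-0.02],[0,0,0],0.06],[[-0.06,0.02,-0.02],[0,0,0],0.06],[[-0.1,0.03,-0.02],[0,0,0],0.06],[[-0.14,0.04,-0.02],[0,0,0],0.06],[[-0.17,0.04,-0.02],[0,0,0],0.06]]}}

```text
time: 23.45
tool_pos: [0.4438, -0.0864, 0.1931]
tool_rot: [3.141, 0.0, 1.498]
contact_force: [0.8, 0.1, 0.0]
opening: 0.0596
grip_force: 0.0
```

```bash
python3 - <<'E'
from h import *
robot.read_camera('side');s=robot.read_camera('side')[:,:,::-1];t=robot.read_camera('top')[:,:,::-1]
a=np.zeros((600,800,3),np.uint8)
a[:,:460]=cv2.resize(s[190:250,213:259],None,fx=10,fy=10,interpolation=cv2.INTER_CUBIC)
a[:300,465:795]=cv2.resize(t[250:290,175:219],(330,300),interpolation=cv2.INTER_CUBIC)
a[305:600,465:795]=cv2.resize(s[205:315,220:385],(330,220))[:,:].repeat(1,0) if False else cv2.resize(s[205:315,230:353],(330,295))
cv2.imwrite('pics/m.png',a)
o=robot.observe();print(o['time'],o['tool_pos'],o['contact_force'])
E
```

```text
23.6 [ 0.44292499 -0.08531631  0.19284861] [0.24140845 0.1923741  0.21173943]
```

View pics/m.png

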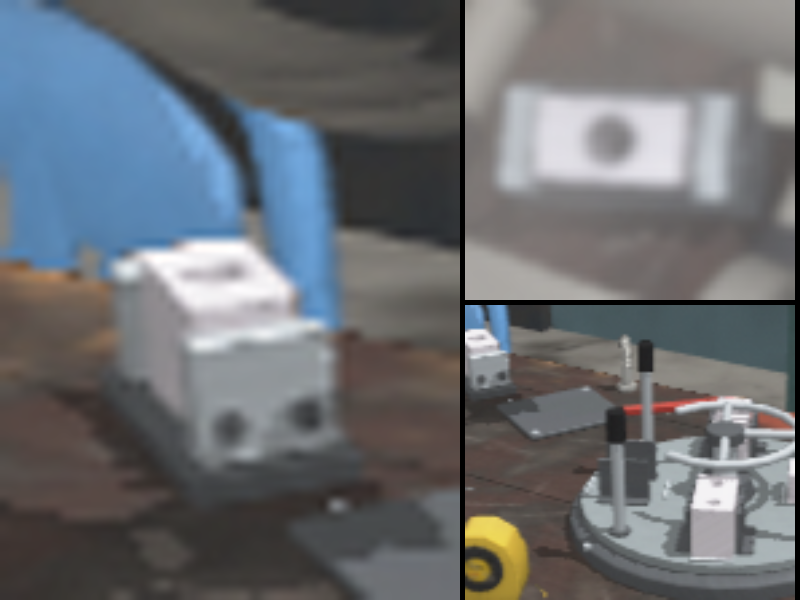

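The bored block sits square and centred between the jaws, just above their tops, with its hole at (610,138) in the inset. The bay at the gate is empty, and the bolt and pencil haven't moved. I'm handing in.

```bash
python3 -c "
from cell import robot
print(robot.hand_in())"
```

```text
the job is handed in; nothing more can be done
None
```

The bored block is seated square and centred between the fixture jaws after the set-down on the plate and the regrip, in about 24 s of the 72 s allowed; the job is handed in and I have no verdict back.

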